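# Draw the released drive from the dock and present it to the scanner

### The job

One bay of the two-bay drive dock has been released: its key stands in the lock beside it. Lift that bay's cover flap right up and leave it standing open, draw out the drive cartridge underneath, and hold it up to the desk barcode scanner: upright, its label squarely facing the window and level with it, about 8 cm away, not touching it. Finish while holding it there, still in the gripper and motionless; leave the other bay shut and the things on the desk where they are.

Things in the scene. Friction and masses are not known exactly. Their poses are not given: they have to be found in the camera images.
- dock: fixed light-grey drive dock with darker flaps, 125 (x) x 250 (y) x 134 mm (z) with two bays side by side, centred at y = +50 mm (left) and -50 mm (right), x = 0. Origin on the desk midway between the bays, 52 mm behind the front face; x runs from the front (nearer the robot) to the rear (hinges), y to the left bay. Locks lie on its top rim beside the bays, at x = 20, y = +108.5 mm (left bay) and -108.5 mm (right bay)
- key_lock: the lock that has the key in it: a steel lock face with a black plastic key head, 32 x 10 mm, top 31 mm above the rim, standing on the dock rim, fixed. It is beside the bay that has been released, left or right. Origin: centre of its underside, on the rim
- bare_lock: the other lock, without key: a flat steel disc 19 mm across, 4 mm high, on the rim beside the bay that must be left alone. Origin: centre of its underside
- cartridge_left: drive cartridge, in the left bay at the start: flat upright black case 76 (x) x 24 (y) x 90 mm (z), about 0.22 kg, with a handle on top. Origin: centre of its underside. It stands loose in its slot, about 1.5 mm play all round, on the bay floor 10 mm above the desk, its axes along the dock's. White barcode label on its -y face only, 60 mm wide, 56 high, middle 50 mm above the origin
- cartridge_right: drive cartridge, in the right bay at the start: flat upright black case 76 (x) x 24 (y) x 90 mm (z), about 0.22 kg, with a handle on top. Origin: centre of its underside. It stands loose in its slot, about 1.5 mm play all round, on the bay floor 10 mm above the desk, its axes along the dock's. White barcode label on its -y face only, 60 mm wide, 56 high, middle 50 mm above the origin
- scanner: fixed hands-free barcode scanner on a round foot 90 mm across: head 74 mm wide, about 55 mm deep, from 70 to 154 mm above the desk. Origin under the foot's centre on the desk; its window looks along its own -x axis
- window (a point): centre of the scanner's window, 110 mm above the desk, 10 mm ahead (-x) of the scanner's origin
- mug: white mug, 78 mm across, 92 mm high, bystander
- mouse: white computer mouse, 104 x 58 x 33 mm, bystander
- tape_roll: roll of tape lying flat, 92 mm across, 24 mm high, bystander
- pen_tray: cardboard tray of pens, 100 x 200 x 45 mm, bystander
- flap_left (a joint): angle of the left bay's cover flap, rad: 0 shut (level), 1.57 upright, 1.9 at its stop, leaning back to the rear. Flap: flat plate 100 mm from hinge to front edge, 92 mm wide, 7 mm thick, plus a lift tab. The hinge line runs along the dock's y axis; the hinge is stiff (about 0.08 N m), so the flap stays where it is left
- hinge_left (a point): point on the left flap's hinge line, mid-width, 137.5 mm above the desk; in the dock's frame x = +50 mm, y at the bay's centre
- tab_left (a point): grip point of the left flap's lift tab, which sticks out 36 mm beyond the flap's front edge, in its plane, overhanging the dock's front; 26 mm wide along the hinge direction, 7 mm thick. The point moves with the flap, 121 mm from the hinge; shut, it is 137.5 mm above the desk, 19 mm ahead of the dock's front face, free space below
- handle_left (a point): middle of the left cartridge's handle, a bar 54 (cartridge x) x 14 (y) x 14 mm (z), 113 mm above the underside (106 to 120). At the start it stands 123 mm above the desk, under the flap, in the middle of a well 90 (x) x 84 mm (y); well floor 95 mm, rim 134 mm above the desk
- label_left (a point): middle of the left cartridge's label
- aim_left (a point): point in the air 80 mm straight out from the middle of the left cartridge's label; it lies on the scanner's window when the label is held 80 mm in front of it
- flap_right (a joint): angle of the right bay's cover flap, rad: 0 shut (level), 1.57 upright, 1.9 at its stop, leaning back to the rear. Flap: flat plate 100 mm from hinge to front edge, 92 mm wide, 7 mm thick, plus a lift tab. The hinge line runs along the dock's y axis; the hinge is stiff (about 0.08 N m), so the flap stays where it is left
- hinge_right (a point): point on the right flap's hinge line, mid-width, 137.5 mm above the desk; in the dock's frame x = +50 mm, y at the bay's centre
- tab_right (a point): grip point of the right flap's lift tab, which sticks out 36 mm beyond the flap's front edge, in its plane, overhanging the dock's front; 26 mm wide along the hinge direction, 7 mm thick. The point moves with the flap, 121 mm from the hinge; shut, it is 137.5 mm above the desk, 19 mm ahead of the dock's front face, free space below
- handle_right (a point): middle of the right cartridge's handle, a bar 54 (cartridge x) x 14 (y) x 14 mm (z), 113 mm above the underside (106 to 120). At the start it stands 123 mm above the desk, under the flap, in the middle of a well 90 (x) x 84 mm (y); well floor 95 mm, rim 134 mm above the desk
- label_right (a point): middle of the right cartridge's label
- aim_right (a point): point in the air 80 mm straight out from the middle of the right cartridge's label; it lies on the scanner's window when the label is held 80 mm in front of it

How it is judged:
On the way, in this order (a step that is already met when the one before it is completed fails the run):
1. the cover flap of the bay with the key is lifted right up (((y of key_lock in the frame of dock above 0 m and value of joint flap_left above 1.2 rad) or (y of key_lock in the frame of dock below 0 m and value of joint flap_right above 1.2 rad))), for 0.2 s.
2. that bay's cartridge is drawn out, clear above the dock (((y of key_lock in the frame of dock above 0 m and z of cartridge_left in the frame of dock above 0.115 m and contact force between the fingers and cartridge_left above 0.5 N) or (y of key_lock in the frame of dock below 0 m and z of cartridge_right in the frame of dock above 0.115 m and contact force between the fingers and cartridge_right above 0.5 N))), for 0.1 s.
At the end, for the whole second after the job is handed in: Keyed bay's cartridge in the fingers, off scanner, dock and desk, still (<0.03 m/s), tilt <0.25 rad, label facing the window within 0.3 rad, the point 80 mm out from it within 40 mm of the window; its flap beyond 1.2 rad; other flap <0.15 rad, other cartridge within 12 mm of its start (((y of key_lock in the frame of dock above 0 m and distance between aim_left and window below 0.04 m and angle between the y axis of cartridge_left and the x axis of scanner, either way round below 0.3 rad and angle between cartridge_left's own z axis and vertical below 0.25 rad and contact force between the fingers and cartridge_left above 1 N and contact force between cartridge_left and scanner below 0.2 N and contact force between cartridge_left and dock below 0.2 N and height (world z) of cartridge_left above 0.015 m and linear speed of cartridge_left below 0.03 m/s and value of joint flap_left above 1.2 rad and value of joint flap_right below 0.15 rad and distance of cartridge_right from where it was at the start of the episode below 0.012 m) or (y of key_lock in the frame of dock below 0 m and distance between aim_right and window below 0.04 m and angle between the y axis of cartridge_right and the x axis of scanner, either way round below 0.3 rad and angle between cartridge_right's own z axis and vertical below 0.25 rad and contact force between the fingers and cartridge_right above 1 N and contact force between cartridge_right and scanner below 0.2 N and contact force between cartridge_right and dock below 0.2 N and height (world z) of cartridge_right above 0.015 m and linear speed of cartridge_right below 0.03 m/s and value of joint flap_right above 1.2 rad and value of joint flap_left below 0.15 rad and distance of cartridge_left from where it was at the start of the episode below 0.012 m))); the arm keeps its last pose, push and grip.
It fails at once if the other bay's flap is lifted ((y of key_lock in the frame of dock above 0 m and value of joint flap_right above 0.2 rad) or (y of key_lock in the frame of dock below 0 m and value of joint flap_left above 0.2 rad)).
It fails at once if a bystander is moved more than 3 cm (distance of any of mug, mouse, tape_roll, pen_tray from where it was at the start of the episode above 0.03 m).
It also fails if it takes over 61 s, if anything falls off the work surface, if the arm or the gripper's body presses on something with over 40 N, if the wrist force passes 120 N, or if a joint passes its speed limit or range.

### The arm

A 7-joint arm with a two-finger parallel gripper is mounted at the origin on the work surface. World frame = base frame: x ahead of the robot, y to its left, z up, the work surface at z = 0. Lengths are in m, angles in rad, forces in N, time in s.
With the tool pointing down it reaches from about 0.4 to 0.85 m from the base axis. Payload 10.4 kg.
Tool frame: the origin (TCP) lies on the centre line of the jaws, within the pads' length; the fingertips stand 8 mm ahead of it and the grasp point (between the pads) lies 11 mm behind it; z points along the fingers, y is the direction in which the jaws open and shut (so a half turn about z gives the same grasp; the last joint's range is limited). The gripper opens to 85 mm and grips with 20 to 120 N. Pads are 22 mm wide; open, the fingers measure 114 mm over their backs; the gripper's body (76 mm by 85 mm) begins 54 mm behind the grasp point. The pads swing forward as they close: fully open they stand 13 mm farther back than shut.
Start: joints at [-1.194, 0.332, -0.065, 1.46, 0.022, 1.35, -0.088], TCP at [0.243, 0.576, 0.239] pointing down, gripper open.
Joint ranges: [-2.6, 2.6], [-0.5, 2.12], [-1.47, 1.34], [0.16, 2.42], [-1.27, 4.41], [0.06, 2.06], [-2.6, 2.6]. Speed limits (rad/s): [2.22, 2.22, 2.79, 2.79, 3.14, 3.14, 3.14].

### API

Orientations are given as a unit quaternion [x, y, z, w].
In Python, from workcell import manip gives the robot as it stands.
- The arm moves only by the tool arm_command, never from a script. Its argument "targets" is text: rows parted by semicolons, each of 6 numbers parted by spaces: the shift along the tool's x, y, z in mm, then the turn, a rotation vector about the tool's x, y, z in rad. A call has 1 to 5 rows; each row shifts and turns the commanded pose from where the row before left it, along the tool's axes as they then stand; what a row does not reach is not made up. A row lasts 1/8 s, in which the tool goes at most 62.5 mm and 10.7 degrees, less where a joint would pass 70% of its speed; a pose out of reach is approached as far as the arm can. A call is refused whole if a number of a shift passes 62.5 or a number of a turn 0.188, either way. A call with a gripper value outside its range is refused whole. "grip" is the finger opening in mm, from 0 to 85.4, set as the call begins (left out, the last holds). The fingers move at their own pace and stop on an object; "squeeze" is the grip in N (left out, the last holds). Time passes only in rows, so rows that do not move let the fingers close. It gives the time, the measured TCP pose, the force and the opening at its end, in the units of the state.
- manip.get_obs(): the state, without advancing time (a new reading comes with each control period).
- manip.camera(name): name is "scene" or "top" or "wrist"; returns a dict with "frame" (384x512x3 uint8, red, green, blue), "vertical_fov" (degrees; the focal length in pixels is half the picture's height over the tangent of half this angle, whatever the lens; pixels are square), "cx", "cy" (the principal point, pixels), "distortion" ([k1, k2, p1, p2, k3] as OpenCV has them; the pictures are not rectified), "rvec" (rotation vector, rad) and "tvec" (3), from world to camera coordinates, as OpenCV has them. Camera axes: x right, y down, z forward; pixel columns grow to the right and rows downward; lengths in m; the calibration is good to about 2 mm. A picture is of the moment at which its call begins. There is no depth.
- manip.hand_in(): hands the job in, once; it reports no verdict.
Trained networks look in a picture, given as the dict that the camera call returned (one of the last four; its "shot" number tells which), for a name from the list of things; names that differ only in an ending like _2 or _b are one class to them, and where a whole thing is asked for, a point or a joint stands for the part that bears it (a point fixed in the world has none). Each returns a list of dicts, best first, with "p" (0 to 1); they miss things now and then, are a little off and sometimes report something else, mostly with a low value. They report only what shows in the picture. A call takes as long as a camera call.
- manip.search_frame(picture, name): "xyz" ([x, y, z] in m, in the coordinates of the camera as it stood for that picture, good to about 4 mm: the middle of the surface that is visible of it).
The state is a dict: "clock": time; "joint_pos": joint angles; "joint_velocities": joint speeds; "tau": joint torques, N m; "position": TCP position; "ee_rot": TCP orientation; "ft_force": force on the tool from outside, world axes, zero at the start; "torque": the same for the moment, N m; "grip_width": opening from 0.0 (shut) to 1.0 (fully open).
Only numpy, scipy, OpenCV 4.12 (cv2) and the standard library are available. Lean on these libraries where they do the work, as an engineer would, in place of code of your own. Each camera call takes 0.05 s, during which the arm holds its last target.

## Working session

There is one attempt and no reset: what is moved stays moved. The work goes in short steps, Python scripts to look and compute and a tool call to move; the robot and the scene stay as the last step left them, time stands still between calls to the robot, and variables do not carry over. Pictures are saved under pics/ and viewed, and the job is handed in when it is done.

Besides the shell and the picture viewer there is one more tool, called after "Emit:" as a command line: name --argument value ..., lists and objects as JSON in quotes. arm_command: Moves the arm, as the interface text tells. Its arguments: {"type":"object","properties":{"targets":{"type":"string"},"grip":{"type":"number"},"squeeze":{"type":"number"}},"required":["targets"]}

```bash
mkdir -p pics
cat > h.py <<'E'
import numpy as np, cv2
from scipy.spatial.transform import Rotation as R
from workcell import manip
def towc(p,xyz):
    M=cv2.Rodrigues(np.array(p["rvec"],float))[0]
    return M.T@(np.array(xyz)-np.array(p["tvec"]).ravel())
def save(p,n): cv2.imwrite(f"pics/{n}.png",p["frame"][:,:,::-1])
def cam(p):
    f=p["frame"].shape[0]/2/np.tan(np.radians(p["vertical_fov"])/2)
    return np.array([[f,0,p["cx"]],[0,f,p["cy"]],[0,0,1]]),np.array(p["distortion"],float)
def proj(p,X):
    K,d=cam(p)
    return cv2.projectPoints(np.array(X,float).reshape(-1,3),np.array(p["rvec"],float),np.array(p["tvec"],float),K,d)[0].reshape(-1,2)
def st():
    o=manip.get_obs(); print("t",o["clock"],"pos",np.round(o["position"],4),"q",np.round(o["ee_rot"],4),"j",np.round(o["joint_pos"],3),"F",np.round(o["ft_force"],1),"g",o["grip_width"])
    return o
E
python3 - <<'E'
from h import *
st()
for c in ["scene","top","wrist"]:
    p=manip.camera(c); save(p,c+"0")
    for n in ["dock","key_lock","bare_lock","scanner","tab_left","tab_right","flap_left","mug","mouse","tape_roll","pen_tray"]:
        r=manip.search_frame(p,n)
        print(c,n,[(np.round(towc(p,k["xyz"]),3).tolist(),round(k["p"],2)) for k in r[:3]])
st()
E
```

```text
t 0.0 pos [0.2431 0.5754 0.2385] q [ 1.986e-01  9.801e-01 -7.000e-04 -1.000e-04] j [-1.194  0.333 -0.065  1.461  0.022  1.35  -0.089] F [-0.2  0.3  0.2] g 1.000457598101156
scene dock [([0.573, 0.146, 0.132], 0.98)]
scene key_lock []
scene bare_lock [([0.575, 0.238, 0.139], 0.54)]
scene scanner [([0.503, -0.294, 0.104], 0.85), ([0.571, 0.144, 0.134], 0.35)]
scene tab_left [([0.54, 0.192, 0.143], 0.67)]
scene tab_right [([0.522, 0.094, 0.141], 0.65)]
scene flap_left [([0.538, 0.184, 0.147], 0.62)]
scene mug [([0.779, -0.097, 0.052], 0.94)]
scene mouse [([0.371, -0.07, 0.025], 0.93)]
scene tape_roll [([0.574, 0.238, 0.143], 0.71), ([0.7, -0.369, 0.021], 0.58)]
scene pen_tray [([0.536, 0.44, 0.017], 0.89)]
top dock [([0.527, 0.136, 0.141], 0.56), ([0.787, -0.096, 0.041], 0.37)]
top key_lock []
top bare_lock [([0.531, 0.136, 0.138], 0.32)]
top scanner [([0.485, -0.292, 0.116], 0.66)]
top tab_left [([0.533, 0.188, 0.139], 0.97)]
top tab_right [([0.512, 0.092, 0.145], 0.98)]
top flap_left [([0.526, 0.182, 0.14], 0.57)]
top mug [([0.791, -0.097, 0.04], 0.75)]
top mouse [([0.481, -0.295, 0.118], 0.69), ([0.353, -0.077, 0.027], 0.56)]
top tape_roll [([0.691, -0.368, 0.023], 0.89)]
top pen_tray [([0.527, 0.44, 0.014], 0.8)]
wrist dock [([0.438, 0.446, 0.022], 0.49)]
wrist key_lock []
wrist bare_lock []
wrist scanner []
wrist tab_left []
wrist tab_right []
wrist flap_left []
wrist mug []
wrist mouse []
wrist tape_roll []
wrist pen_tray [([0.44, 0.447, 0.022], 0.74)]
t 1.8 pos [0.2433 0.5757 0.2393] q [ 1.986e-01  9.801e-01  1.000e-04 -0.000e+00] j [-1.194  0.332 -0.065  1.46   0.022  1.35  -0.089] F [-0.8  0.3 -0.1] g 0.998960556564572
```

View images.

View pics/scene0.png

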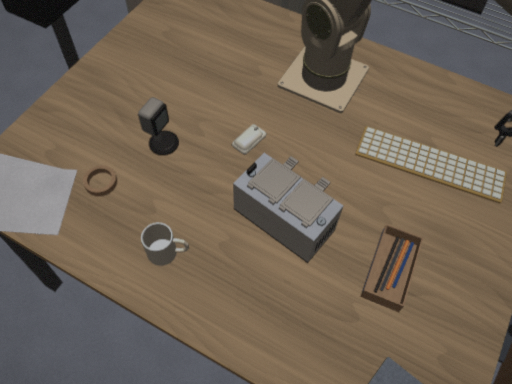

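View pics/top0.png

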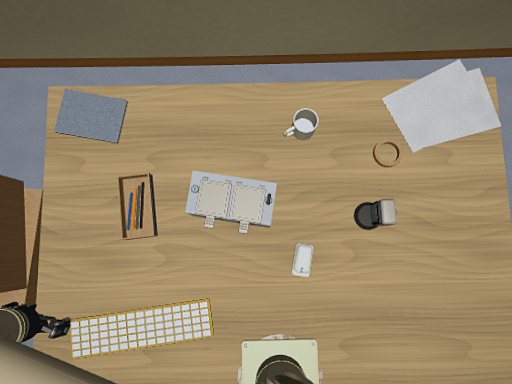

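Run:
```python
import cv2,numpy as np
a=cv2.imread("pics/scene0.png");b=cv2.imread("pics/top0.png")
c=cv2.resize(a[85:165,125:205],(400,400),interpolation=3)
d=cv2.resize(b[180:250,340:410],(400,400),interpolation=3)
e=cv2.resize(a[150:255,225:345],(400,350),interpolation=3)
f=cv2.resize(b[165:240,180:285],(400,286),interpolation=3)
cv2.imwrite("pics/crop1.png",np.hstack([c,d]))
e2=np.zeros((350,400,3),np.uint8);e2[:286]=f
cv2.imwrite("pics/crop2.png",np.hstack([e,e2]))
```

```text
(no output)
```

View pics/crop1.png

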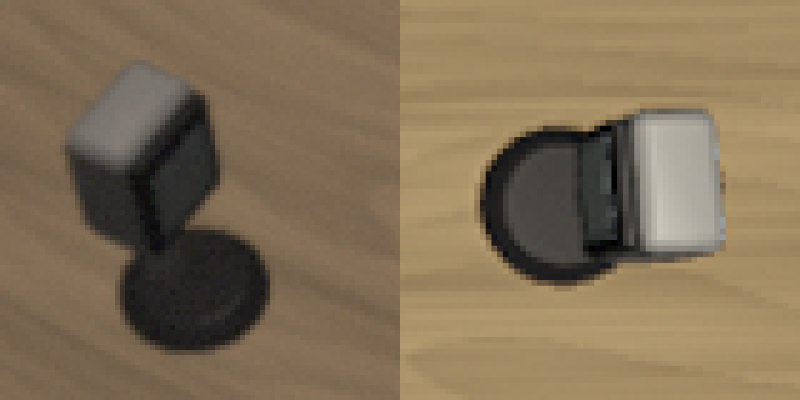

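View pics/crop2.png

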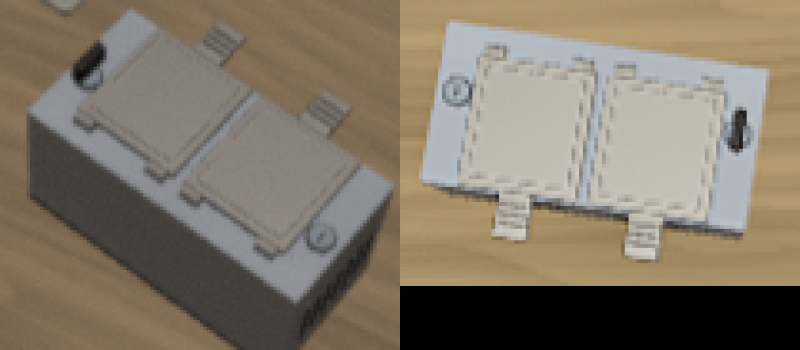

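Run:
```python
from h import *
from scipy.optimize import least_squares
P={c:manip.camera(c) for c in ["scene","top"]}
mods=[("rl",73,125,.134),("rr",73,-125,.134),("fr",-52,-125,.134),("fl",-52,125,.134),("tl",-86,50,.1375),("tr",-86,-50,.1375),("key",20,-108.5,.155),("bare",20,108.5,.138)]
pix={"top":dict(rl=(47,22),rr=(368,68),fr=(347,225),fl=(22,182),tl=(112,240),tr=(242,260),bare=(58,92),key=(338,130)),
"scene":dict(rr=(30,113),fr=(132,12),fl=(392,185),rl=(298,300),tr=(232,35),tl=(340,100),bare=(322,236),key=(90,62))}
tf={"top":(400/105,(180,165)),"scene":(400/120,(225,150))}
def res(q,full=False):
    out=[]
    for c in P:
        s,o=tf[c]
        for n,x,y,z in mods:
            a,b=np.cos(q[2]),np.sin(q[2]);x/=1000;y/=1000
            u=proj(P[c],[q[0]+a*x-b*y,q[1]+b*x+a*y,z])[0]
            e=u-(np.array(pix[c][n])/s+o-0.4)
            if full: print(c,n,e.round(2))
            out+=list(e)
    return np.array(out)
r=least_squares(res,[.59,.14,0],loss="soft_l1");print(r.x);res(r.x,True)
# scanner
def sres(q,full=False):
    out=[]
    a,b=np.cos(q[2]),np.sin(q[2])
    def W(x,y,z): return [q[0]+a*x-b*y,q[1]+b*x+a*y,z]
    L=[("top",W(0,0,.005),(160,205)),("scene",W(0,0,.005),(197,290)),
       ("top",W(q[3],.037,.154),(630,250)),("top",W(q[3],-.037,.154),(630,110)),("top",W(q[3]+q[4],.037,.154),(720,250)),("top",W(q[3]+q[4],-.037,.154),(712,110)),
       ("scene",W(q[3],-.037,.154),(137,172)),("scene",W(q[3],.037,.154),(206,95)),("scene",W(q[3]+q[4],.037,.154),(137,60)),("scene",W(q[3]+q[4],-.037,.154),(65,138))]
    for c,X,u in L:
        u=np.array(u,float)
        s,o=(400/70,(340,180)) if c=="top" else (5,(125,85))
        if c=="top": u[0]-=400 if u[0]>400 else 0
        e=proj(P[c],X)[0]-(u/s+o-0.4)
        if full: print(c,e.round(2))
        out+=list(e)
    return np.array(out)
for y0 in [-1.57]:
    r2=least_squares(sres,[.5,-.29,y0,-.01,.05],loss="soft_l1");print(r2.x,r2.cost);sres(r2.x,True)
```

```text
[ 0.52950785  0.13468247 -0.16711265]
scene rl [0.05 0.27]
scene rr [-0.84 -0.59]
scene fr [-0.64 -1.2 ]
scene fl [ 1.12 -0.58]
scene tl [-0.37 -1.03]
scene tr [ 0.23 -2.11]
scene key [-0.32  0.03]
scene bare [ 0.17 -0.55]
top rl [ 0.05 -0.41]
top rr [ 0.01 -0.45]
top fr [-0.43  0.64]
top fl [-0.62 -0.43]
top tl [-0.7  -0.35]
top tr [-0.38 -0.61]
top key [-0.07 -0.65]
top bare [-0.51 -0.54]
[ 0.48723476 -0.29572471 -1.63776494 -0.00441255  0.04228974] 218.0473500677981
top [-0.35 -0.32]
scene [-0.06 -0.78]
top [ -0.   -25.45]
top [1.000e-02 2.502e+01]
top [ -0.77 -24.8 ]
top [ 0.78 25.71]
scene [ 14.52 -18.49]
scene [-16.5   14.09]
scene [-14.79  14.4 ]
scene [ 16.96 -18.07]
```

```bash
cat >> h.py <<'E'
DX,DY,DYAW=0.5295,0.1347,-0.167
def dock2w(x,y,z):
    a,b=np.cos(DYAW),np.sin(DYAW); return np.array([DX+a*x-b*y,DY+b*x+a*y,z])
def toolrot(yaw):  # tool down, tool y along yaw's y axis; tool x along -xdir
    return R.from_matrix(np.array([[-np.cos(yaw),-np.sin(yaw),0],[-np.sin(yaw),np.cos(yaw),0],[0,0,-1.]]).T)
def rows(wps,n=None,start=None,step=.04):
    """wps: list of (pos,yaw,nrows)"""
    o=manip.get_obs(); p=np.array(o["position"]); r=R.from_quat(o["ee_rot"])
    if start: p,r=np.array(start[0]),toolrot(start[1])
    out=[]
    for q,yaw,k in wps:
        q=np.array(q); r1=toolrot(yaw); 
        rv=(r.inv()*r1).as_rotvec(); p0=p
        for i in range(k):
            tgt=p0+(q-p0)*(i+1)/k
            d=r.inv().apply(tgt-p)*1000
            out.append(np.r_[d.round(0),(rv/k).round(3)])
            p=p+r.apply(d.round(0)/1000); r=r*R.from_rotvec((rv/k).round(3))
    for i in range(0,len(out),5): print("; ".join(" ".join("%g"%(v+0) for v in x) for x in out[i:i+5]))
    print("end",p.round(4))
E
python3 - <<'E'
from h import *
from scipy.optimize import least_squares
P={c:manip.camera(c) for c in ["scene","top"]}
def sres(q,full=False):
    out=[]
    a,b=np.cos(q[2]),np.sin(q[2])
    def W(x,y,z): return [q[0]+a*x-b*y,q[1]+b*x+a*y,z]
    L=[("top",W(0,0,.005),(160,205)),("scene",W(0,0,.005),(197,290)),
       ("top",W(q[3],-.037,.154),(630,250)),("top",W(q[3],.037,.154),(630,110)),("top",W(q[3]+q[4],-.037,.154),(720,250)),("top",W(q[3]+q[4],.037,.154),(712,110)),
       ("scene",W(q[3],.037,.154),(137,172)),("scene",W(q[3],-.037,.154),(206,95)),("scene",W(q[3]+q[4],-.037,.154),(137,60)),("scene",W(q[3]+q[4],.037,.154),(65,138))]
    for c,X,u in L:
        u=np.array(u,float)
        s,o=(400/70,(340,180)) if c=="top" else (5,(125,85))
        if c=="top": u[0]-=400 if u[0]>400 else 0
        e=proj(P[c],X)[0]-(u/s+o-0.4)
        if full: print(c,e.round(2))
        out+=list(e)
    return np.array(out)
r2=least_squares(sres,[.5,-.29,-1.57,-.01,.05],loss="soft_l1");print(r2.x,r2.cost);sres(r2.x,True)
print(dock2w(-.075,-.05,.1375))
t=dock2w(-.075,-.05,.215)
rows([(t,DYAW,12)])
E
```

```text
[ 0.48806342 -0.29558099 -1.5689716  -0.00663814  0.0446709 ] 7.799609332310045
top [-0.41 -0.57]
scene [-0.18 -0.56]
top [0.06 0.37]
top [-1.75 -1.12]
top [0.24 0.  ]
top [-0.33 -1.5 ]
scene [-1.34 -0.45]
scene [ 0.58 -3.01]
scene [ 1.08 -2.04]
scene [-0.43  0.01]
[0.44723217 0.09786247 0.1375    ]
-31 -30 2 0 0 -0.019; -31 -31 2 0 0 -0.019; -30 -31 2 0 0 -0.019; -29 -32 2 0 0 -0.019; -29 -32 2 0 0 -0.019
-28 -33 2 0 0 -0.019; -28 -33 2 0 0 -0.019; -27 -34 2 0 0 -0.019; -26 -35 2 0 0 -0.019; -25 -35 2 0 0 -0.019
-25 -35 2 0 0 -0.019; -25 -36 2 0 0 -0.019
end [0.4477 0.0977 0.2153]
```

Emit:
arm_command --targets "-31 -30 2 0 0 -0.019; -31 -31 2 0 0 -0.019; -30 -31 2 0 0 -0.019; -29 -32 2 0 0 -0.019; -29 -32 2 0 0 -0.019" --grip 85 --squeeze 40

```text
clock: 2.62
position: [0.3288, 0.3753, 0.2294]
ee_rot: [0.152, 0.988, 0.0, 0.0]
ft_force: [1.1, 0.1, 0.9]
grip_width: 0.997
```

Emit:
arm_command --targets "-28 -33 2 0 0 -0.019; -28 -33 2 0 0 -0.019; -27 -34 2 0 0 -0.019; -26 -35 2 0 0 -0.019; -25 -35 2 0 0 -0.019"

```text
clock: 3.25
position: [0.4133, 0.1759, 0.2195]
ee_rot: [0.104, 0.995, 0.0, 0.0]
ft_force: [1.1, -0.1, -0.3]
grip_width: 0.994
```

Emit:
arm_command --targets "-25 -35 2 0 0 -0.019; -25 -36 2 0 0 -0.019; 0 0 0 0 0 0" --grip 60

```text
clock: 3.62
position: [0.4486, 0.0946, 0.2154]
ee_rot: [0.088, 0.996, -0.0, 0.0]
ft_force: [0.4, 1.6, -0.4]
grip_width: 0.701
```

Run:
```python
from h import *
st()
p=manip.camera("wrist"); save(p,"w1")
for n,m in [("tabR",(-.086,-.05,.141)),("fr",(-.052,-.125,.134)),("plateL",(-.05,-.004,.141)),("plateR",(-.05,-.096,.141))]:
    print(n,proj(p,dock2w(*m)).round(1))
```

```text
t 3.625 pos [0.4486 0.0946 0.2154] q [ 8.840e-02  9.961e-01 -1.000e-04  3.000e-04] j [-0.659 -0.038  0.345  1.93   0.014  1.247  1.076] F [ 0.4  1.6 -0.4] g 0.7006033683550305
tabR [[259.  185.1]]
fr [[151.4 229.6]]
plateL [[327.5 235.4]]
plateR [[191.3 236.5]]
```

View pics/w1.png

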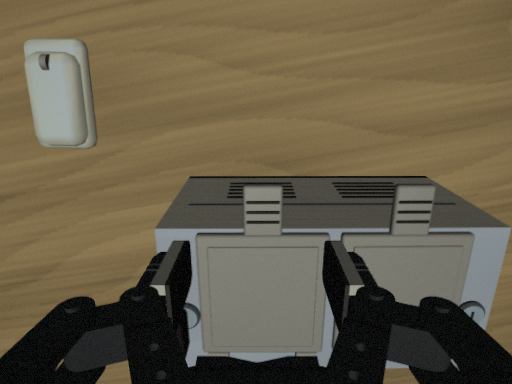

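```bash
sed -i 's/^DX,DY,DYAW=.*/DX,DY,DYAW=0.5298,0.1373,-0.167/' h.py
python3 - <<'E'
from h import *
rows([(dock2w(-.075,-.05,.17),DYAW,3),(dock2w(-.075,-.05,.124),DYAW,4)])
E
```

```text
0 1 15 0 0 -0.003; 1 1 15 0 0 -0.003; 0 2 15 0 0 -0.003; 0 0 12 0 0 0; 0 0 11 0 0 0
0 0 12 0 0 0; 0 0 11 0 0 0
end [0.4477 0.1008 0.1244]
```

Emit:
arm_command --targets "0 1 15 0 0 -0.003; 1 1 15 0 0 -0.003; 0 2 15 0 0 -0.003; 0 0 12 0 0 0; 0 0 11 0 0 0"

```text
clock: 4.3
position: [0.4473, 0.1019, 0.1463]
ee_rot: [0.081, 0.997, -0.0, -0.0]
ft_force: [0.1, 0.5, 0.3]
grip_width: 0.7
```

Emit:
arm_command --targets "0 0 12 0 0 0; 0 0 11 0 0 0; 0 0 0 0 0 0"

```text
clock: 4.68
position: [0.4469, 0.1016, 0.1235]
ee_rot: [0.081, 0.997, -0.0, -0.001]
ft_force: [-0.6, -0.2, 0.8]
grip_width: 0.699
```

Emit:
arm_command --targets "0 0 0 0 0 0; 0 0 0 0 0 0; 0 0 0 0 0 0; 0 0 0 0 0 0" --grip 10 --squeeze 25

```text
clock: 5.18
position: [0.4471, 0.0989, 0.1249]
ee_rot: [0.083, 0.997, -0.002, -0.001]
ft_force: [-5.8, -12.7, 11.1]
grip_width: 0.296
```

Run:
```python
from h import *
st()
p=manip.camera("wrist"); save(p,"w2")
h=np.array([.05,-.05,.1375]); r=.125
print(h, manip.get_obs()["position"])
w=[]
for th in np.arange(.1,1.76,.11):
    w.append((dock2w(.05-r*np.cos(th),-.05,.124+r*np.sin(th)),DYAW,1))
rows(w)
```

```text
t 5.175 pos [0.4471 0.0989 0.1249] q [ 8.250e-02  9.966e-01 -1.600e-03 -6.000e-04] j [-0.655  0.062  0.349  2.04  -0.021  1.046  1.109] F [ -5.8 -12.7  11.1] g 0.296088360416354
[ 0.05   -0.05    0.1375] [0.44715114 0.0989055  0.12487236]
-1 2 -12 -0.003 -0.001 0.002; -2 0 -13 0 0 0; -3 0 -13 0 0 0; -5 0 -13 0 0 0; -7 0 -12 0 0 0
-8 0 -12 0 0 0; -9 0 -10 0 0 0; -10 0 -10 0 0 0; -10 0 -8 0 0 0; -12 0 -7 0 0 0
-13 0 -6 0 0 0; -13 0 -4 0 0 0; -13 0 -3 0 0 0; -14 0 -1 0 0 0; -14 0 0 0 0 0
-13 0 2 0 0 0
end [0.5924 0.0765 0.2469]
```

View pics/w2.png

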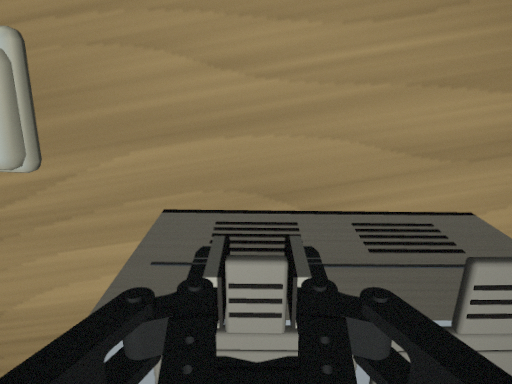

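Emit:
arm_command --targets "-1 -3 -12 0 0 0; -2 0 -13 0 0 0; -3 0 -13 0 0 0; -5 0 -13 0 0 0"

```text
clock: 5.72
position: [0.4578, 0.0966, 0.1761]
ee_rot: [0.081, 0.997, -0.0, -0.0]
ft_force: [-0.2, -5.0, -3.5]
grip_width: 0.297
```

Run:
```python
from h import *
st()
p=manip.camera("wrist"); save(p,"w3")
```

```text
t 5.725 pos [0.4578 0.0966 0.1761] q [ 8.150e-02  9.967e-01 -3.000e-04 -2.000e-04] j [-0.653  0.022  0.354  1.961 -0.008  1.161  1.112] F [-0.2 -5.  -3.5] g 0.29681333766782114
```

View pics/w3.png

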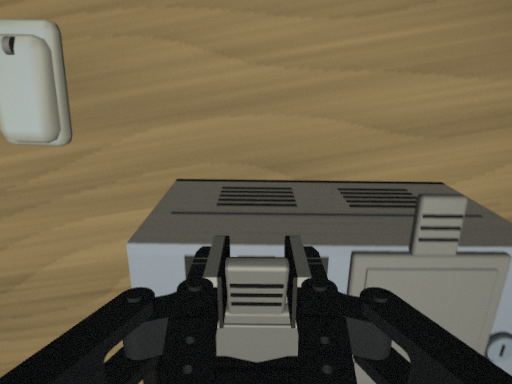

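The tab (col 257, row 290) is held between the pads and the right flap is lifting. The left flap is flat. I'll continue the arc.

Emit:
arm_command --targets "-7 0 -12 0 0 0; -8 0 -12 0 0 0; -9 0 -10 0 0 0; -10 0 -10 0 0 0; -10 0 -8 0 0 0"

```text
clock: 6.4
position: [0.5013, 0.0889, 0.2278]
ee_rot: [0.082, 0.997, -0.001, -0.0]
ft_force: [-1.5, -5.4, -6.9]
grip_width: 0.303
```

Emit:
arm_command --targets "-12 0 -7 0 0 0; -13 0 -6 0 0 0; -13 0 -4 0 0 0; -13 0 -3 0 0 0"

```text
clock: 6.9
position: [0.5516, 0.0801, 0.2478]
ee_rot: [0.082, 0.997, -0.001, -0.001]
ft_force: [-4.1, -7.0, -2.0]
grip_width: 0.296
```

Emit:
arm_command --targets "-14 0 -1 0 0 0; -14 0 0 0 0 0; -13 0 2 0 0 0; 0 0 0 0 0 0"

```text
clock: 7.4
position: [0.5931, 0.0729, 0.2473]
ee_rot: [0.082, 0.997, -0.001, 0.001]
ft_force: [-2.7, -8.0, 2.2]
grip_width: 0.295
```

Run:
```python
from h import *
st()
p=manip.camera("wrist"); save(p,"w4")
p=manip.camera("scene"); cv2.imwrite("pics/s4.png",cv2.resize(p["frame"][100:280,170:400,::-1],None,fx=3,fy=3))
```

```text
t 7.4 pos [0.5931 0.0729 0.2473] q [ 8.230e-02  9.966e-01 -1.100e-03  6.000e-04] j [-0.549  0.274  0.427  1.549 -0.113  1.343  1.296] F [-2.7 -8.   2.2] g 0.2952573248171543
```

View pics/w4.png

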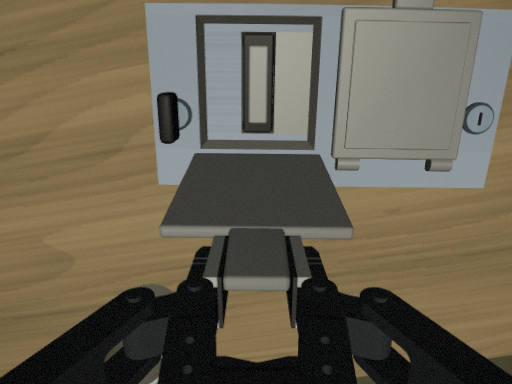

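View pics/s4.png

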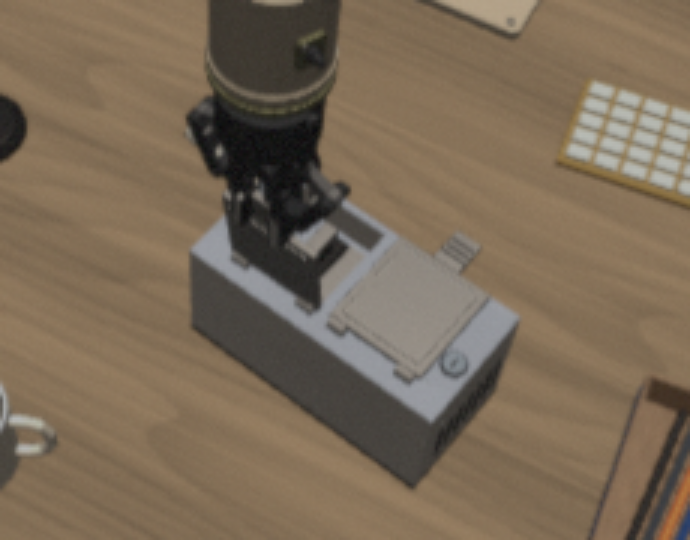

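Emit:
arm_command --targets "0 0 0 0 0 0; 0 0 0 0 0 0; 0 0 -20 0 0 0; 0 0 -30 0 0 0; 0 0 -20 0 0 0" --grip 60

```text
clock: 8.12
position: [0.5924, 0.0759, 0.3181]
ee_rot: [0.081, 0.997, 0.001, 0.001]
ft_force: [-0.1, -0.5, 0.0]
grip_width: 0.702
```

```bash
sed -i 's/^DX,DY,DYAW=.*/DX,DY,DYAW=0.5295,0.1347,-0.167/' h.py
python3 - <<'E'
from h import *
st()
p=manip.camera("wrist"); save(p,"w5")
print("handle pred",proj(p,dock2w(0,-.05,.130)),"well corners",proj(p,[dock2w(x,y,.134) for x in(-.045,.045) for y in (-.092,-.008)]).round())
rows([(dock2w(-.008,-.05,.310),DYAW,4)])
E
```

```text
t 8.125 pos [0.5924 0.0759 0.3181] q [8.070e-02 9.967e-01 6.000e-04 9.000e-04] j [-0.555  0.245  0.434  1.435 -0.104  1.482  1.286] F [-0.1 -0.5  0. ] g 0.7015320769138288
handle pred [[252.79711737  85.15057886]] well corners [[204.  31.]
 [302.  31.]
 [208. 135.]
 [297. 136.]]
20 -1 3 0.001 0.001 0.001; 20 0 2 0.001 0.001 0.001; 20 -1 3 0.001 0.001 0.001; 20 0 2 0.001 0.001 0.001
end [0.5138 0.0869 0.3103]
```

View pics/w5.png

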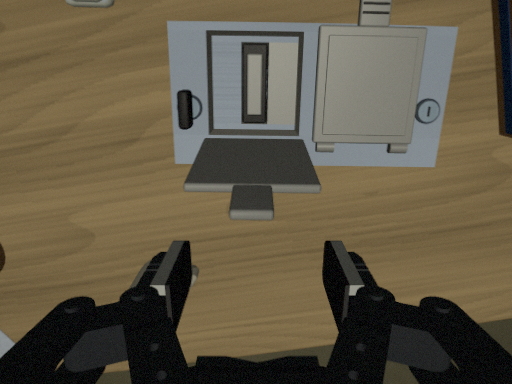

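Run:
```python
from h import *
o=st()
p=manip.camera("wrist")
print("cx",p["cx"],p["distortion"])
P=np.array(o["position"]);r=R.from_quat(o["ee_rot"])
d=P[:2]-np.array([DX,DY]);a,b=np.cos(DYAW),np.sin(DYAW)
print("tcp in dock",a*d[0]+b*d[1],-b*d[0]+a*d[1])
for x in (0,.03,.07): print(proj(p,P+r.apply([x,0,P[2]-.13])))
def ray(u,z):
    K,dd=cam(p);n=cv2.undistortPoints(np.array([[u]],float),K,dd)[0,0];M=cv2.Rodrigues(np.array(p["rvec"],float))[0]
    c=-M.T@np.array(p["tvec"]).ravel();v=M.T@np.array([n[0],n[1],1]);return c+v*(z-c[2])/v[2]
def dk(X):
    d=X[:2]-np.array([DX,DY]);return np.round([a*d[0]+b*d[1],-b*d[0]+a*d[1]],4)
for n,u,z in [("handle c",(257,83),.130),("well L",(207,84),.134),("well R",(303,84),.134),("well front",(255,30),.134),("key",(185,110),.15),("bare",(428,110),.137),("dock L",(169,22),.134),("dock R",(457,27),.134)]:
    X=ray(u,z);print(n,X.round(4),dk(X))
r=manip.search_frame(p,"handle_right");print([(towc(p,k["xyz"]).round(4),dk(towc(p,k["xyz"])),k["p"]) for k in r])
```

```text
t 8.175 pos [0.593  0.0759 0.3205] q [0.0807 0.9967 0.0011 0.0023] j [-0.555  0.244  0.434  1.431 -0.103  1.484  1.286] F [ 0.3 -0.1  2.1] g 0.6998315808483588
cx 256.7832614583228 [-0.03076133  0.          0.          0.          0.        ]
tcp in dock 0.07239230038811292 -0.04742060585685129
[[255.32305478 161.76338692]]
[[255.32239751 131.04650545]]
[[255.32272528  87.43424501]]
handle c [0.5212 0.0897 0.13  ] [-0.0007 -0.0458]
well L [0.5147 0.045  0.134 ] [ 0.0003 -0.0909]
well R [0.5286 0.1305 0.134 ] [-0.0002 -0.0043]
well front [0.4772 0.095  0.134 ] [-0.0449 -0.0478]
key [0.533  0.0238 0.15  ] [ 0.0219 -0.1088]
bare [0.5691 0.2415 0.137 ] [0.0213 0.1119]
dock L [0.4589 0.0231 0.134 ] [-0.0511 -0.1218]
dock R [0.5015 0.2695 0.134 ] [-0.05    0.1282]
[(array([0.5171, 0.0839, 0.0987]), array([-0.0038, -0.0521]), 0.68)]
```

Emit:
arm_command --targets "20 -1 3 0 0 0; 20 0 2 0 0 0; 20 -1 3 0 0 0; 20 0 2 0 0 0; 0 0 0 0 0 0" --grip 38

```text
clock: 8.9
position: [0.5117, 0.0867, 0.3056]
ee_rot: [0.08, 0.997, 0.0, -0.0]
ft_force: [0.8, 0.0, -0.2]
grip_width: 0.444
```

Run:
```python
from h import *
o=st()
p=manip.camera("wrist");save(p,"w6")
rows([(dock2w(-.008,-.049,.20),DYAW,5),(dock2w(-.008,-.049,.117),DYAW,7)])
```

```text
t 8.9 pos [0.5117 0.0867 0.3056] q [ 8.050e-02  9.968e-01  3.000e-04 -5.000e-04] j [-0.631  0.058  0.396  1.652 -0.024  1.437  1.177] F [ 0.8  0.  -0.2] g 0.4444985404960872
0 0 21 0 0 0.001; 0 1 21 0 0 0.001; 0 0 21 0 0 0.001; -1 0 22 0 0 0.001; 0 0 21 0 0 0.001
0 0 12 0 0 0; 0 0 12 0 0 0; 0 0 11 0 0 0; 0 0 12 0 0 0; 0 0 12 0 0 0
0 0 12 0 0 0; 0 0 12 0 0 0
end [0.5136 0.0873 0.1168]
```

View pics/w6.png

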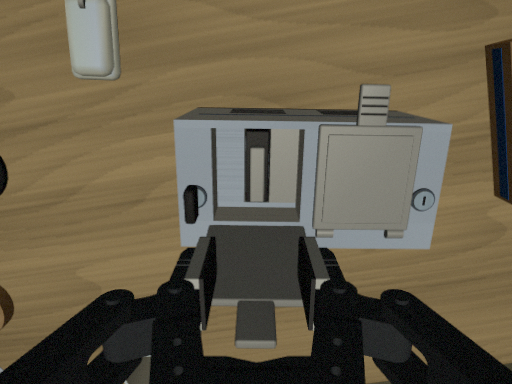

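Emit:
arm_command --targets "0 0 21 0 0 0; 0 1 21 0 0 0; 0 0 21 0 0 0; -1 0 22 0 0 0; 0 0 21 0 0 0"

```text
clock: 9.57
position: [0.5145, 0.0866, 0.199]
ee_rot: [0.081, 0.997, -0.0, -0.0]
ft_force: [0.3, 0.5, -0.9]
grip_width: 0.448
```

Run:
```python
from h import *
o=st()
p=manip.camera("wrist");save(p,"w7")
P=np.array(o["position"]);r=R.from_quat(o["ee_rot"])
print(proj(p,[P+r.apply([x,0,P[2]-.13]) for x in (-.019,.008,.035)]).round())
rows([(dock2w(-.008,-.049,.117),DYAW,7)])
```

```text
t 9.575 pos [0.5145 0.0866 0.199 ] q [ 8.150e-02  9.967e-01 -2.000e-04 -1.000e-04] j [-0.618  0.129  0.396  1.807 -0.052  1.217  1.201] F [ 0.3  0.5 -0.9] g 0.44768058561880314
[[255. 234.]
 [255. 195.]
 [254. 153.]]
0 0 11 0 0 0.001; 0 0 12 0 0 0.001; 0 1 11 0 0 0.001; 0 0 11 0 0 0.001; 0 0 12 0 0 0.001
0 0 11 0 0 0.001; 0 1 11 0 0 0.001
end [0.5132 0.0882 0.1174]
```

View pics/w7.png

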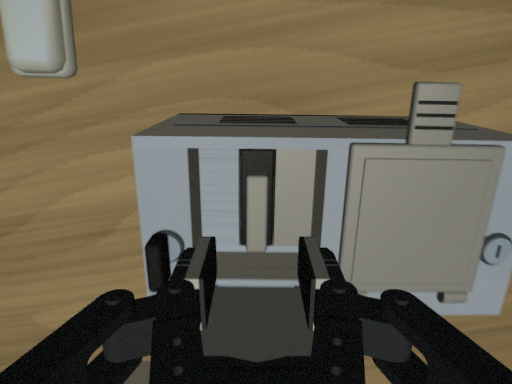

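Emit:
arm_command --targets "0 0 11 0 0 0; 0 0 12 0 0 0; 0 1 11 0 0 0; 0 0 11 0 0 0; 0 0 12 0 0 0"

```text
clock: 10.25
position: [0.5141, 0.0879, 0.1427]
ee_rot: [0.081, 0.997, 0.0, 0.0]
ft_force: [-0.2, 0.1, -0.6]
grip_width: 0.445
```

Emit:
arm_command --targets "0 0 12 0 0 0; 0 0 11 0 0 0; 0 0 0 0 0 0"

```text
clock: 10.62
position: [0.5135, 0.0877, 0.1193]
ee_rot: [0.081, 0.997, -0.0, -0.001]
ft_force: [-0.4, -0.4, 0.1]
grip_width: 0.445
```

Emit:
arm_command --targets "0 0 0 0 0 0; 0 0 0 0 0 0; 0 0 0 0 0 0; 0 0 0 0 0 0" --grip 2 --squeeze 50

```text
clock: 11.12
position: [0.5144, 0.0879, 0.1208]
ee_rot: [0.081, 0.997, 0.0, 0.0]
ft_force: [-0.2, -0.7, 4.1]
grip_width: 0.151
```

Run:
```python
from h import *
o=st()
p=manip.camera("wrist");save(p,"w8")
```

```text
t 11.125 pos [0.5144 0.0879 0.1208] q [8.140e-02 9.967e-01 2.000e-04 4.000e-04] j [-0.605  0.212  0.389  1.895 -0.092  1.052  1.23 ] F [-0.2 -0.7  4.1] g 0.15054858988398417
```

View pics/w8.png

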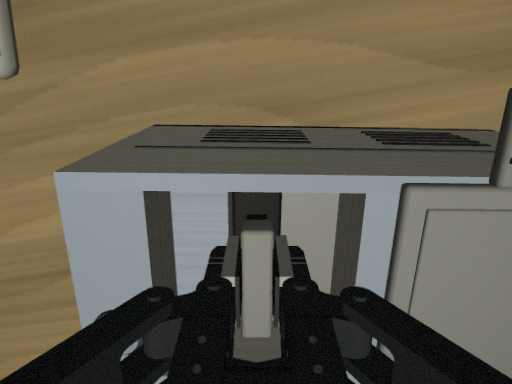

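Emit:
arm_command --targets "0 0 -8 0 0 0; 0 0 -15 0 0 0; 0 0 -20 0 0 0; 0 0 -20 0 0 0; 0 0 -20 0 0 0"

```text
clock: 11.8
position: [0.5139, 0.0879, 0.2047]
ee_rot: [0.081, 0.997, 0.0, 0.0]
ft_force: [0.5, -0.0, -3.3]
grip_width: 0.156
```

Emit:
arm_command --targets "0 0 -20 0 0 0; 0 0 -20 0 0 0; 0 0 -20 0 0 0; 0 0 -20 0 0 0; 0 0 -10 0 0 0"

```text
clock: 12.42
position: [0.5142, 0.0879, 0.2949]
ee_rot: [0.081, 0.997, 0.0, 0.001]
ft_force: [0.1, -0.3, -3.4]
grip_width: 0.153
```

Run:
```python
from h import *
o=st()
p=manip.camera("wrist");save(p,"w9")
p=manip.camera("scene"); cv2.imwrite("pics/s9.png",cv2.resize(p["frame"][70:280,120:380,::-1],None,fx=2.5,fy=2.5))
```

```text
t 12.425 pos [0.5142 0.0879 0.2949] q [8.130e-02 9.967e-01 4.000e-04 7.000e-04] j [-0.632  0.067  0.398  1.666 -0.026  1.413  1.177] F [ 0.1 -0.3 -3.4] g 0.15265156987748496
```

View pics/w9.png

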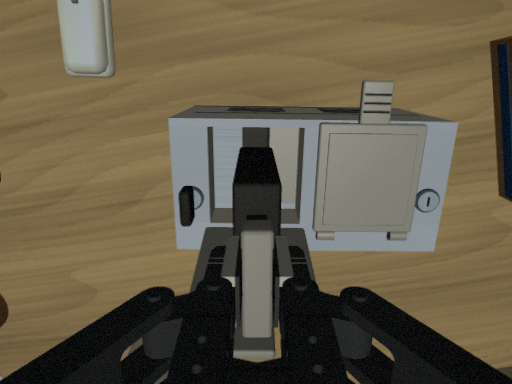

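View pics/s9.png

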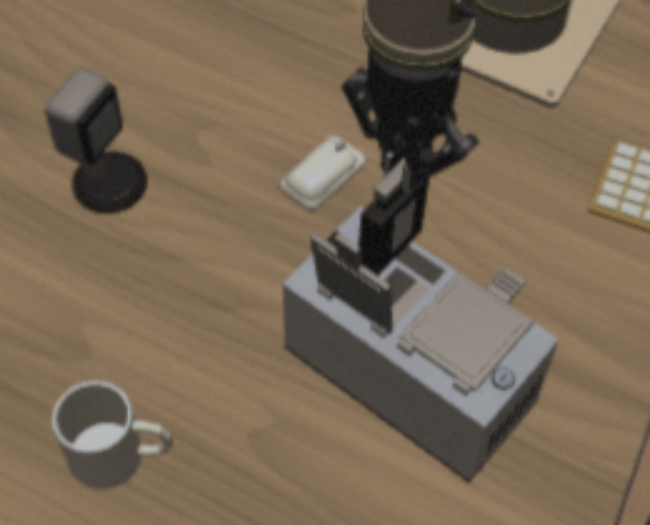

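Run:
```python
from h import *
o=st()
rows([(dock2w(-.015,-.18,.305),DYAW,5),([.481,-.1936,.305],0,7),([.481,-.1936,.171],0,8)])
```

```text
t 12.525 pos [0.5143 0.0879 0.2944] q [8.130e-02 9.967e-01 5.000e-04 7.000e-04] j [-0.632  0.067  0.398  1.667 -0.027  1.412  1.177] F [ 0.4  0.5 -3.7] g 0.1534526458520086
2 -26 -2 0 0 0.001; 1 -27 -2 0 0 0.001; 2 -26 -2 0 0 0.001; 1 -26 -3 0 0 0.001; 2 -26 -2 0 0 0.001
-3 -22 0 0 0 -0.024; -3 -22 0 0 0 -0.024; -2 -21 0 0 0 -0.024; -1 -22 0 0 0 -0.024; -1 -22 0 0 0 -0.024
-1 -22 0 0 0 -0.024; 0 -22 0 0 0 -0.024; 0 0 17 0 0 0; 0 0 17 0 0 0; 0 0 16 0 0 0
0 0 17 0 0 0; 0 0 17 0 0 0; 0 0 17 0 0 0; 0 0 16 0 0 0; 0 0 17 0 0 0
end [ 0.4814 -0.1934  0.1711]
```

Emit:
arm_command --targets "2 -26 -2 0 0 0; 1 -27 -2 0 0 0; 2 -26 -2 0 0 0; 1 -26 -3 0 0 0; 2 -26 -2 0 0 0"

```text
clock: 13.15
position: [0.4843, -0.041, 0.3036]
ee_rot: [0.081, 0.997, -0.0, -0.001]
ft_force: [0.3, 1.0, -2.2]
grip_width: 0.147
```

Emit:
arm_command --targets "-3 -22 0 0 0 -0.024; -3 -22 0 0 0 -0.024; -2 -21 0 0 0 -0.024; -1 -22 0 0 0 -0.024; -1 -22 0 0 0 -0.024"

```text
clock: 13.78
position: [0.4818, -0.1502, 0.3035]
ee_rot: [0.021, 1.0, 0.0, -0.001]
ft_force: [0.4, -0.4, -2.5]
grip_width: 0.147
```

Emit:
arm_command --targets "-1 -22 0 0 0 -0.024; 0 -22 0 0 0 -0.024; 0 0 0 0 0 0"

```text
clock: 14.15
position: [0.4812, -0.1953, 0.3036]
ee_rot: [-0.001, 1.0, -0.0, -0.001]
ft_force: [-0.2, -0.0, -2.1]
grip_width: 0.151
```

Run:
```python
from h import *
o=st()
p=manip.camera("wrist");save(p,"w10")
p=manip.camera("top"); cv2.imwrite("pics/t10.png",cv2.resize(p["frame"][160:260,290:430,::-1],None,fx=5,fy=5,interpolation=3))
p=manip.camera("scene"); cv2.imwrite("pics/s10.png",cv2.resize(p["frame"][50:190,100:290,::-1],None,fx=4,fy=4,interpolation=3))
rows([([.481,-.1936,.171],0,8)])
```

```text
t 14.15 pos [ 0.4812 -0.1953  0.3036] q [-1.1e-03  1.0e+00 -2.0e-04 -6.0e-04] j [-0.347  0.057  0.68   1.666 -0.036  1.432  1.911] F [-0.2 -0.  -2.1] g 0.15114725459217904
0 0 17 0 0 0.001; 0 0 16 0 0 0.001; 0 0 17 0 0 0.001; 0 0 16 0 0 0.001; 1 -1 17 0 0 0.001
0 0 17 0 0 0.001; 0 0 16 0 0 0.001; 0 0 17 0 0 0.001
end [ 0.4809 -0.1936  0.1708]
```

View pics/w10.png

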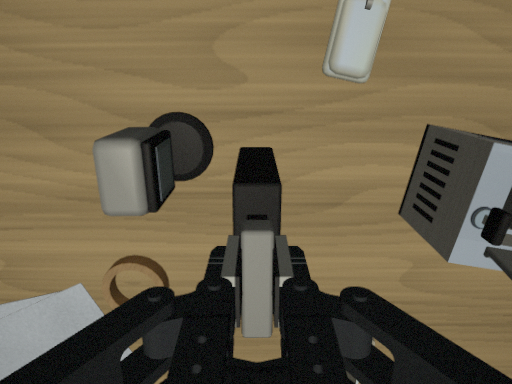

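View pics/t10.png

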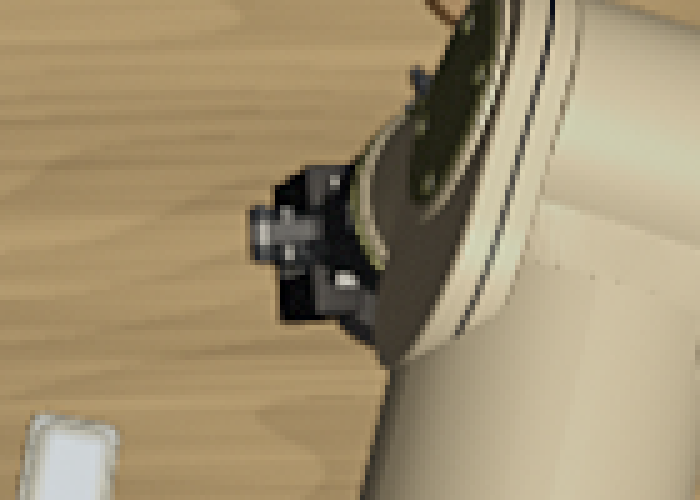

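View pics/s10.png

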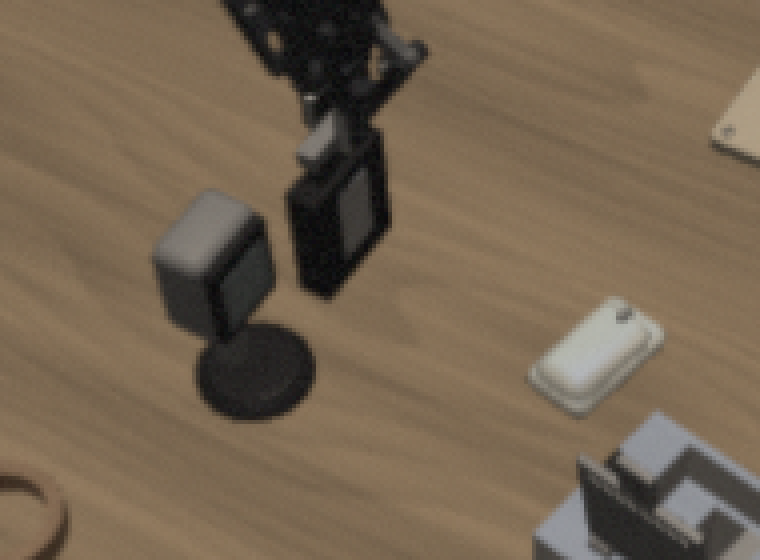

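Run:
```python
from h import *
p=manip.camera("wrist")
im=p["frame"][90:240,70:230,::-1]
big=cv2.resize(im,None,fx=4,fy=4,interpolation=3)
cv2.imwrite("pics/w11.png",big)
im=cv2.resize(p["frame"][90:240,70:230,::-1],None,fx=4,fy=4,interpolation=3)
for yaw,c in ((-1.57,(0,0,255)),(-1.48,(0,255,0))):
    def W(x,y,z): a,b=np.cos(yaw),np.sin(yaw); return [.488+a*x-b*y,-.2956+b*x+a*y,z]
    for poly in ([W(-.0066,.037,.154),W(-.0066,-.037,.154),W(.048,-.037,.154),W(.048,.037,.154)],[W(-.01,.037,.07),W(-.01,-.037,.07),W(-.01,-.037,.154),W(-.01,.037,.154)],[W(.045*np.cos(t),.045*np.sin(t),.0) for t in np.linspace(0,6.28,30)]):
        u=(proj(p,poly)-[70,90])*4
        cv2.polylines(im,[u.astype(int)],True,c,1)
    print(yaw,proj(p,W(-.01,0,.11)))
cv2.imwrite("pics/w12.png",im)
```

```text
-1.57 [[161.55941724 166.26050305]]
-1.48 [[161.44842275 165.38184123]]
```

View pics/w12.png

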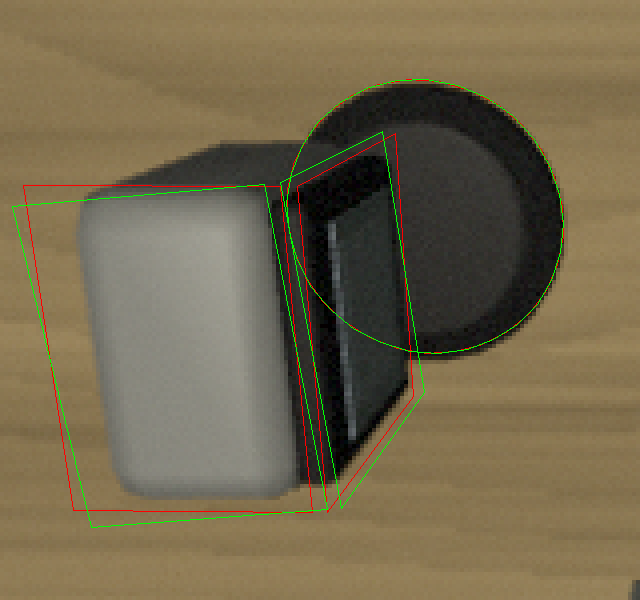

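Emit:
arm_command --targets "0 0 17 0 0 0; 0 0 16 0 0 0; 0 0 17 0 0 0; 0 0 16 0 0 0; 1 0 17 0 0 0"

```text
clock: 14.98
position: [0.4809, -0.1936, 0.22]
ee_rot: [-0.003, 1.0, 0.0, -0.0]
ft_force: [0.2, 0.9, -2.4]
grip_width: 0.15
```

Emit:
arm_command --targets "0 0 17 0 0 0; 0 0 16 0 0 0; 0 0 16 0 0 0; 0 0 0 0 0 0; 0 0 0 0 0 0"

```text
clock: 15.6
position: [0.4812, -0.1938, 0.1727]
ee_rot: [-0.003, 1.0, -0.0, 0.0]
ft_force: [0.2, -0.4, -2.0]
grip_width: 0.151
```

Run:
```python
from h import *
o=st()
p=manip.camera("wrist");save(p,"w13")
p=manip.camera("scene"); 
im=cv2.resize(p["frame"][50:270,110:370,::-1],None,fx=2.7,fy=2.7,interpolation=3)
P=np.array(o["position"]);r=R.from_quat(o["ee_rot"])
ctr=P+r.apply([-.007,0,.111])
for c in [[sx*.038,sy*.012,z] for sx in(-1,1) for sy in(-1,1) for z in (0,.09)]:
    u=(proj(p,ctr+np.array(c))[0]-[110,50])*2.7; cv2.circle(im,tuple(u.astype(int)),2,(0,255,0),-1)
cv2.imwrite("pics/s13.png",im)
for c in ("scene","wrist"):
  p=manip.camera(c)
  for n in ("cartridge_right","label_right","scanner"): print(c,n,[(towc(p,k["xyz"]).round(3),round(k["p"],2)) for k in manip.search_frame(p,n)[:2]])
print("origin est",ctr)
```

```text
t 15.6 pos [ 0.4812 -0.1938  0.1727] q [-2.6e-03  1.0e+00 -1.0e-04  3.0e-04] j [-0.319  0.16   0.678  1.859 -0.109  1.16   1.972] F [ 0.2 -0.4 -2. ] g 0.15056924384800172
scene cartridge_right [(array([ 0.506, -0.182,  0.131]), 0.56)]
scene label_right [(array([ 0.508, -0.181,  0.121]), 0.67), (array([0.54 , 0.188, 0.146]), 0.4)]
scene scanner [(array([ 0.5  , -0.294,  0.107]), 0.92)]
wrist cartridge_right [(array([ 0.479, -0.292,  0.132]), 0.36)]
wrist label_right [(array([ 0.465, -0.193,  0.176]), 0.55)]
wrist scanner [(array([ 0.483, -0.297,  0.133]), 0.84)]
origin est [ 0.48830367 -0.1937917   0.06167954]
```

View pics/s13.png

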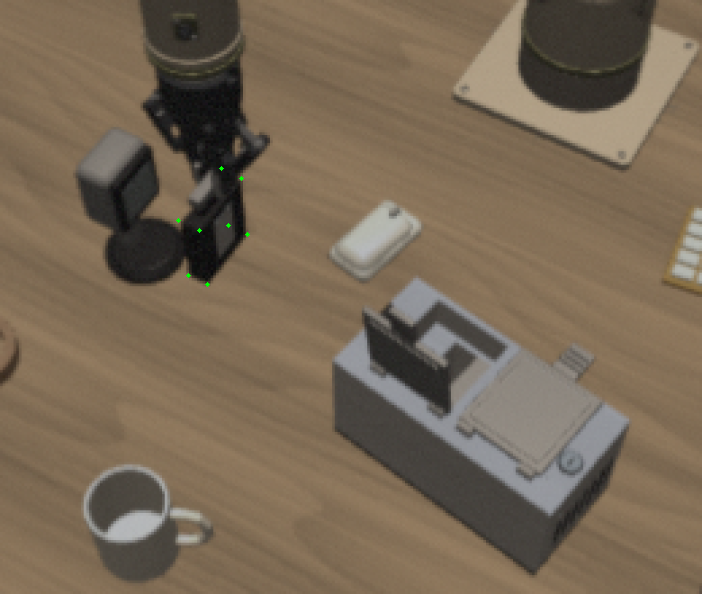

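View pics/w13.png

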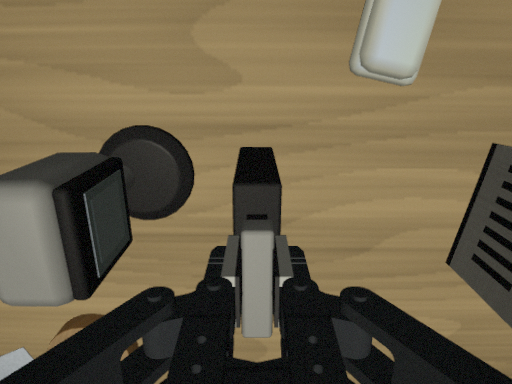

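Run:
```python
from h import *
o=manip.get_obs()
for c in ("scene","top"):
    p=manip.camera(c);M=cv2.Rodrigues(np.array(p["rvec"],float))[0];print(c,(-M.T@np.array(p["tvec"]).ravel()).round(2))
    if c=="scene":
        P=np.array(o["position"]);r=R.from_quat(o["ee_rot"]);ctr=P+r.apply([-.007,0,.111])
        u0=[165,90];s=8
        im=cv2.resize(p["frame"][90:165,165:215,::-1],None,fx=s,fy=s,interpolation=3)
        for x,z in ((-.03,.022),(.03,.022),(.03,.078),(-.03,.078)):
            u=(proj(p,ctr+[x,.012,z])[0]-u0)*s;cv2.circle(im,tuple(u.astype(int)),3,(0,255,0),-1)
        cv2.imwrite("pics/s14.png",im)
```

```text
scene [1.15 0.36 1.18]
top [0.39 0.05 1.28]
```

View pics/s14.png

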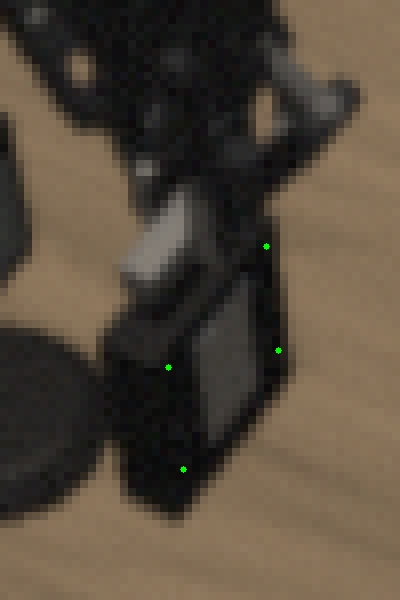

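Run:
```python
from h import *
rows([([.481,-.1936,.32],0,5),([.48,.09,.33],1.05,12)])
```

```text
0 0 -30 0 0 0.001; 0 0 -29 0 0 0.001; 0 0 -30 0 0 0.001; 0 0 -29 0 0 0.001; 0 0 -30 0 0 0.001
0 24 -1 0 0 -0.087; -2 23 -1 0 0 -0.087; -4 24 0 0 0 -0.087; -6 22 -1 0 0 -0.087; -8 23 -1 0 0 -0.087
-10 21 -1 0 0 -0.087; -12 21 -1 0 0 -0.087; -13 19 0 0 0 -0.087; -15 18 -1 0 0 -0.087; -17 17 -1 0 0 -0.087
-18 15 -1 0 0 -0.087; -19 14 -1 0 0 -0.087
end [0.4801 0.0899 0.3303]
```

A grey panel is visible on the +y face at crop px (225,360), but it is narrower than the 60 mm label. I have time in hand, so I'll check that the label really is on the other face.

Emit:
arm_command --targets "0 0 -30 0 0 0; 0 0 -29 0 0 0; 0 0 -30 0 0 0; 0 0 -29 0 0 0; 0 0 -30 0 0 0"

```text
clock: 16.82
position: [0.4808, -0.1936, 0.3212]
ee_rot: [-0.003, 1.0, 0.0, 0.0]
ft_force: [0.6, -0.4, -2.4]
grip_width: 0.151
```

Emit:
arm_command --targets "0 24 -1 0 0 -0.087; -2 23 -1 0 0 -0.087; -4 24 0 0 0 -0.087; -6 22 -1 0 0 -0.087; -8 23 -1 0 0 -0.087"

```text
clock: 17.45
position: [0.4798, -0.0733, 0.3241]
ee_rot: [-0.221, 0.975, 0.0, -0.0]
ft_force: [-0.7, -0.3, -3.2]
grip_width: 0.149
```

Emit:
arm_command --targets "-10 21 -1 0 0 -0.087; -12 21 -1 0 0 -0.087; -13 19 0 0 0 -0.087; -15 18 -1 0 0 -0.087; -17 17 -1 0 0 -0.087"

```text
clock: 18.08
position: [0.4792, 0.0444, 0.3283]
ee_rot: [-0.426, 0.905, 0.0, -0.0]
ft_force: [0.6, 1.1, -2.9]
grip_width: 0.151
```

Run:
```python
from h import *
o=st()
p=manip.camera("scene"); 
cv2.imwrite("pics/s15.png",cv2.resize(p["frame"][60:220,200:360,::-1],None,fx=3.7,fy=3.7,interpolation=3))
```

```text
t 18.075 pos [0.4792 0.0444 0.3283] q [-0.4264  0.9046  0.     -0.    ] j [-0.616 -0.045  0.418  1.699  0.018  1.484  2.251] F [ 0.6  1.1 -2.9] g 0.15075609471626772
```

View pics/s15.png

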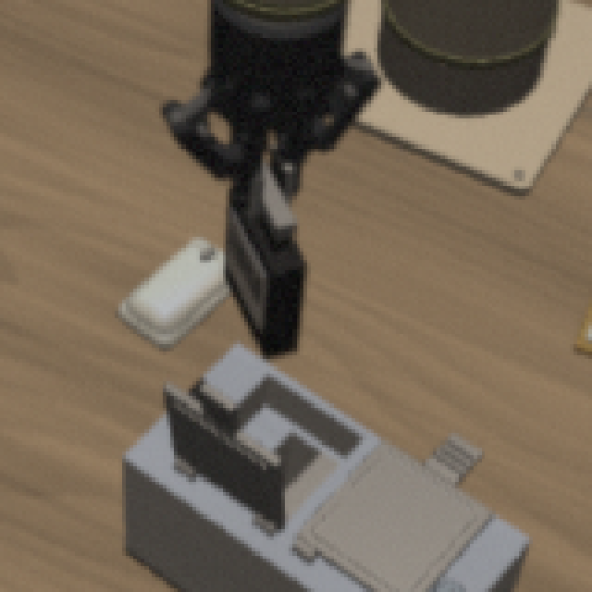

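Run:
```python
from h import *
a=cv2.imread("pics/s15.png"); cv2.imwrite("pics/s16.png",cv2.resize(a[170:370,190:340],None,fx=3,fy=3,interpolation=2))
rows([([.481,-.1936,.32],0,12),([.481,-.1936,.171],0,6)])
```

```text
16 -13 1 0 0 0.074; 14 -14 0 0 0 0.074; 14 -15 1 0 0 0.074; 12 -16 1 0 0 0.074; 11 -16 0 0 0 0.074
10 -18 1 0 0 0.074; 8 -18 1 0 0 0.074; 8 -19 0 0 0 0.074; 5 -19 1 0 0 0.074; 5 -20 1 0 0 0.074
2 -20 0 0 0 0.074; 2 -20 1 0 0 0.074; 0 0 25 0 0 0; 0 0 25 0 0 0; 0 0 24 0 0 0
0 0 25 0 0 0; 0 0 25 0 0 0; 0 0 25 0 0 0
end [ 0.4807 -0.1933  0.171 ]
```

View pics/s16.png

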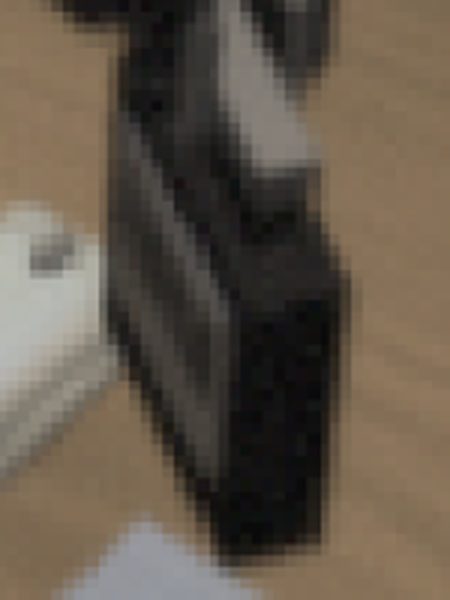

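The -y face carries a wide framed label with dark bars in its middle (crop px 170,300), so the label is where the text says it is. I'll go back to the scanner.

Emit:
arm_command --targets "16 -13 1 0 0 0.074; 14 -14 0 0 0 0.074; 14 -15 1 0 0 0.074; 12 -16 1 0 0 0.074; 11 -16 0 0 0 0.074"

```text
clock: 18.75
position: [0.4785, -0.0592, 0.3253]
ee_rot: [-0.247, 0.969, 0.0, 0.0]
ft_force: [0.0, -0.3, -2.8]
grip_width: 0.149
```

Emit:
arm_command --targets "10 -18 1 0 0 0.074; 8 -18 1 0 0 0.074; 8 -19 0 0 0 0.074; 5 -19 1 0 0 0.074; 5 -20 1 0 0 0.074"

```text
clock: 19.38
position: [0.4777, -0.1598, 0.3212]
ee_rot: [-0.065, 0.998, 0.0, 0.0]
ft_force: [0.5, 0.2, -3.3]
grip_width: 0.154
```

Emit:
arm_command --targets "2 -20 0 0 0 0.074; 2 -20 1 0 0 0.074; 0 0 0 0 0 0"

```text
clock: 19.75
position: [0.4772, -0.2009, 0.3202]
ee_rot: [0.009, 1.0, -0.0, -0.0]
ft_force: [0.4, 0.6, -3.6]
grip_width: 0.148
```

Run:
```python
from h import *
st()
rows([([.481,-.1936,.17],0,8)])
```

```text
t 19.75 pos [ 0.4772 -0.2009  0.3202] q [ 8.9e-03  1.0e+00 -3.0e-04 -2.0e-04] j [-0.347  0.046  0.689  1.641 -0.029  1.465  1.898] F [ 0.4  0.6 -3.6] g 0.14774508540340653
0 1 19 0 0 -0.002; -1 1 19 0 0 -0.002; 0 1 18 0 0 -0.002; -1 1 19 0 0 -0.002; 0 1 19 0 0 -0.002
-1 1 19 0 0 -0.002; 0 0 18 0 0 -0.002; -1 1 19 0 0 -0.002
end [ 0.4812 -0.194   0.1702]
```

Emit:
arm_command --targets "0 1 19 0 0 -0.002; -1 1 19 0 0 -0.002; 0 1 18 0 0 -0.002; -1 1 19 0 0 -0.002; 0 1 19 0 0 -0.002"

```text
clock: 20.38
position: [0.4798, -0.1933, 0.2254]
ee_rot: [0.001, 1.0, 0.0, -0.0]
ft_force: [-0.5, -0.2, -2.1]
grip_width: 0.15
```

Emit:
arm_command --targets "-1 1 19 0 0 -0.002; 0 0 18 0 0 -0.002; -1 1 19 0 0 -0.002; 0 0 0 0 0 0; 0 0 0 0 0 0"

```text
clock: 21.0
position: [0.482, -0.192, 0.1709]
ee_rot: [-0.002, 1.0, -0.0, 0.0]
ft_force: [-0.8, 0.0, -2.6]
grip_width: 0.153
```

Emit:
arm_command --targets "0 0 0 0 0 0; 0 0 0 0 0 0; 0 0 0 0 0 0; 0 0 0 0 0 0"

```text
clock: 21.5
position: [0.4817, -0.1918, 0.1703]
ee_rot: [-0.002, 1.0, 0.0, 0.0]
ft_force: [-0.2, -0.0, -2.1]
grip_width: 0.146
```

Run:
```python
from h import *
o=st()
P=np.array(o["position"]);r=R.from_quat(o["ee_rot"]);ctr=P+r.apply([-.007,0,.111])
p=manip.camera("scene"); im=cv2.resize(p["frame"][50:270,110:370,::-1],None,fx=2.7,fy=2.7,interpolation=3)
for c in [[sx*.038,sy*.012,z] for sx in(-1,1) for sy in(-1,1) for z in (0,.09)]:
    u=(proj(p,ctr+np.array(c))[0]-[110,50])*2.7; cv2.circle(im,tuple(u.astype(int)),2,(0,255,0),-1)
cv2.imwrite("pics/s17.png",im)
aim=ctr+[0,-.092,.05];print("aim-window",aim-np.array([.488,-.2856,.11]),"maxqd",np.abs(o["joint_velocities"]).max())
```

```text
t 21.5 pos [ 0.4817 -0.1918  0.1703] q [-1.6e-03  1.0e+00  0.0e+00  1.0e-04] j [-0.325  0.163  0.68   1.862 -0.112  1.155  1.968] F [-0.2 -0.  -2.1] g 0.14572384800343227
aim-window [ 0.00074861  0.00187161 -0.0006516 ] maxqd 0.0025264334850447043
```

View pics/s17.png

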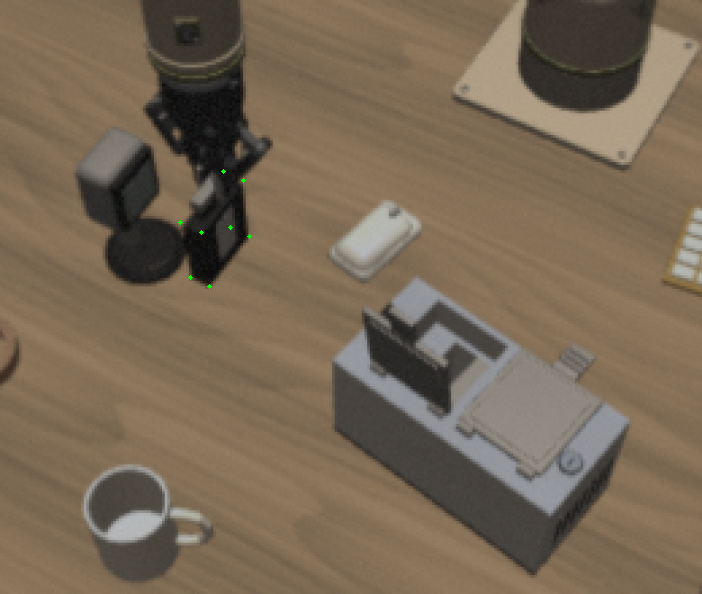

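The predicted cartridge corners lie on the cartridge at about (215,230). The keyed flap stands open, the left bay is shut, and the mug and mouse haven't moved. I'm handing in.

```bash
python3 -c "
from workcell import manip
print(manip.hand_in())"
```

```text
the job is handed in; nothing more can be done
None
```

The job is handed in at about 21.5 s of the 61 s allowed, with the right bay's cartridge held still in front of the scanner. `hand_in` gives no verdict, so I don't know how it was judged.

**What I did:** The key stood in the right lock. I gripped the right flap's tab by its sides, swung the flap up past upright and let go. I then drew the cartridge out by its handle, carried it to the scanner and held it upright with the label facing the window.

**Last checks:**
- **Aim:** the aim point is about 2 mm from the estimated window centre. That estimate comes from the fitted scanner pose and the arm's pose, not from seeing the label in front of the window.
- **Motion and grip:** the joints were practically still, and the handle was still in the fingers with about 2 N of load, which matches the cartridge.
- **Surroundings:** in the last picture the right flap stands open and the left bay is shut. The mug and mouse are in their places; the pen tray and most of the tape roll were outside that picture.

**Checks that disagreed:**
- **Label side:** the network took a grey panel on the cartridge's +y face for the label. I lifted the cartridge, turned it to the scene camera and saw the real barcode label on the -y face, then went back to the scanner.
- **Dock position:** the wrist camera and the feel of the tab differed by about 2–3 mm on where the dock lies sideways. I took a value in between, and it had no effect on the grasp.

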